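# Find the jar the lid belongs to and screw it home

## Robot

A 6-joint arm with a two-finger parallel gripper is mounted at the origin on a cart in front of the work surface, level with it; the furniture and walls round the work are solid. World frame = base frame: x ahead of the robot, y to its left, z up, the work surface at z = 0. Lengths are in m, angles in rad, forces in N, time in s.
With the tool pointing down it reaches from about 0.35 to 0.925 m from the base axis. Payload 6.4 kg.
Tool frame: the origin (TCP) lies on the centre line of the jaws, within the pads' length; the fingertips stand 19 mm ahead of it and the grasp point (between the pads) is the TCP; z points along the fingers, y is the line along which they close (so a half turn about z gives the same grasp; the last joint's range is limited). The gripper opens to 85 mm and grips with 20 to 120 N. Pads are 22 mm wide; open, the fingers measure 114 mm over their backs; the gripper's body (76 mm by 85 mm) begins 54 mm behind the grasp point. The pads swing forward as they close: fully open they stand 13 mm farther back than shut.
Start: joints at [1.009, 0.245, 1.558, -0, 1.339, -0.174], TCP at [0.246, 0.602, 0.213] pointing down, gripper open.
Joint ranges: [-3.13, 3.13], [-1.02, 2.26], [0.13, 2.54], [-0.95, 4.09], [0.21, 2.88], [-2.74, 2.74]. Speed limits (rad/s): [2.57, 2.57, 3.14, 3.14, 3.14, 3.14].

## Interface

Orientations are given as a rotation vector (axis times angle).
In Python, from plant import robot gives the robot as it stands. The module is installed in compiled form; this text tells all that it offers.
- The arm moves only by the tool carry_out, never from a script. Its argument "rows" is a list of rows, each a list of 4 numbers: the shift along the world's x, y, z in units of 30 mm (1.0 is 30 mm), then the turn about the world's z in units of 5 degrees (1.0 is 5 degrees). A call has 1 to 12 rows; each row is the pose to reach, as a shift and turn from the pose commanded when the call began; what a row does not reach only later rows make up. A row lasts 1/12 s, in which the tool goes at most 41.7 mm and 7.16 degrees, less where a joint would pass 70% of its speed; a pose out of reach is approached as far as the arm can. A call with a gripper value outside its range is refused whole. "fingers" is the closure, from -1 (fully open) to 1 (shut), set as the call begins (left out, the last holds). The fingers move at their own pace and stop on an object; "force" is the grip in N (left out, the last holds). Time passes only in rows, so rows that repeat a pose let the fingers close. It gives the time, the measured TCP pose, the force, the opening and the grip force at its end, in the units of the state.
- robot.observe(): the state, without advancing time (a new reading comes with each control period).
- robot.snapshot(name): name is "scene" or "top" or "wrist"; returns the picture (420x560x3 uint8, red, green, blue); there is no depth.
- robot.camera_model(name): a dict with "K" (3x3 intrinsics, pixels), "world_from_camera" (4x4, takes a point from camera to world coordinates). Camera axes: x right, y down, z forward; pixel columns grow to the right and rows downward; lengths in m; the calibration is good to about 2 mm. A picture is of the moment at which its call begins: read the wrist's pose just before it. camera_model takes no time and is no camera call; for the wrist camera it gives the pose at the moment of the call.
- robot.job_done(): hands the job in; it is judged then, once.
Trained networks look in the newest picture that a camera, given by its name, has taken for a name from the list of things; names that differ only in an ending like _2 or _b are one class to them, and where a whole thing is asked for, a point or a joint stands for the part that bears it (a point fixed in the world has none). Each returns a list of dicts, best first, with "score" (0 to 1); they miss things now and then, are a little off and sometimes report something else, mostly with a low value. They report only what shows in the picture. A call takes as long as a camera call. They do not tell look-alikes from the thing itself.
- robot.find_in(camera, query): "location" ([column, row] as shares, 0 to 1, of the picture: columns of its width, rows of its height, amid what is visible of it).
- robot.silhouettes(camera, query): "mask" (420x560 bool, what is visible of it) and "location" ([column, row] as shares, 0 to 1, of the picture: columns of its width, rows of its height, amid what is visible of it).
The state is a dict: "time": time; "joints": joint angles; "qd": joint speeds; "joint_torque": joint torques, N m; "tcp_pos": TCP position; "ee_rot": TCP orientation; "contact_force": force on the tool from outside, world axes, zero at the start; "torque": the same for the moment, N m; "finger_gap": finger opening in m; "grasp_force": force on a finger pad.
Only numpy, scipy, OpenCV 4.12 (cv2) and the standard library are available. Lean on these libraries where they do the work, as an engineer would, in place of code of your own. Each camera call takes 0.05 s, during which the arm holds its last target. There are 200 camera calls.

## Task

Two look-alike open jars stand in the tray, and the loose white lid with the blue hexagonal grip belongs to only one of them: on the other it turns a little and then jams standing proud. Find by trying which jar takes it, and screw the lid on that jar clockwise until it is fully home, flat on the jar's rim. Let go of it there, and leave the needle box and the two bottles where they stand.

Things in the scene. Friction and masses are not known exactly. Their poses are not given: they have to be found in the camera images.
- lid: Loose white screw lid, 84 mm across, 60 mm high, about 120 g, right way up at the start on the board over the basin (board's top at z = 18 mm). Origin: centre of the skirt's lower edge; z up along its axis. Above the origin: skirt 0 to 26 mm (inside radius 38), top plate 26 to 30, grip 30 to 60. Inside, three lugs 120 degrees apart, 6 mm wide, 2 to 6 mm up, reach in to radius 33 mm.
- lid_grip (a point): Point on the lid's axis in its blue hexagonal grip, 52 mm above the lid's origin. The grip is 44 mm across flats and 30 mm high; its flats face the lid's own +x axis and every 60 degrees from it, so fingers that close along the direction lid yaw + k x 60 degrees grip it squarely. Held with 60 N it turns with the fingers, but may slip or shift in them if turned on against a hard stop.
- tray: Grey tray fixed to the counter, 112 x 210 x 30 mm, origin at the centre of its underside, y along its long side. Two amber jars, 82 mm wide and 90 mm high, are fixed upright in it 100 mm apart; they do not turn. Which of them takes the lid, and how each jar is turned about its axis, differ every time.
- mouth_1 (a point): Centre of the rim (top plane) of the jar at the tray's +y end, 96 mm above the counter. A lid fully home has its origin 26 mm below it (top plate on the rim). All necks: radius 31 mm, narrowing to 28 at the rim; three thread flights outside, outer radius 36 mm, 4 mm thick, right-hand, falling 30 mm per clockwise turn seen from above, their starts 10.5 mm below the rim, 120 degrees apart.
- mouth_2 (a point): The same for the jar at the -y end. Right jar: the lid, pressed lightly (5 to 10 N) and turned clockwise, sinks along the thread, comes home after 30 to 150 degrees in all and turns tight 20 to 50 degrees later. Wrong jar: it may also sink at first, but within 120 degrees it jams hard, its origin at least 4 mm above the home height; from there it can be lifted straight off.
- needle_box: Bystander: white and green card box, 52 x 78 x 40 mm, origin at the centre of its underside.
- saline_bottle: Bystander: clear bottle with an orange top, 49 x 77 x 130 mm, left of the basin, origin at the centre of its underside.
- peroxide_bottle: Bystander: white bottle with a blue cap, 62 x 62 x 165 mm, behind the tray, origin at the centre of its underside.
There are look-alikes about, which are no part of the job. Leave any red or turquoise look-alike of the lid alone.

How it is judged:
At the end, for the whole second after the job is handed in: The lid is on the jar whose thread takes it (within 6 mm of the jar's axis), its origin at least 24.5 mm below the rim plane (within 1.5 mm of fully home), level within 0.05 rad and at rest (((horizontal distance between lid and mouth_1 below 0.006 m and z of lid in the frame of mouth_1 below -0.0245 m) or (horizontal distance between lid and mouth_2 below 0.006 m and z of lid in the frame of mouth_2 below -0.0245 m)) and angle between lid's own z axis and vertical below 0.05 rad and linear speed of lid below 0.01 m/s); the robot touches nothing.
It fails at once if the needle box was moved more than 30 mm (distance of needle_box from where it was at the start of the episode above 0.03 m).
It fails at once if the saline bottle was moved more than 30 mm (distance of saline_bottle from where it was at the start of the episode above 0.03 m).
It fails at once if the peroxide bottle was moved more than 30 mm (distance of peroxide_bottle from where it was at the start of the episode above 0.03 m).
It also fails if it takes over 72 s, if anything falls off the work surface, if the arm or the gripper's body presses on something with over 40 N, if the wrist force passes 120 N, or if a joint passes its speed limit or range.

## Working session

There is one attempt and no reset: what is moved stays moved. The work goes in short steps, Python scripts to look and compute and a tool call to move; the robot and the scene stay as the last step left them, time stands still between calls to the robot, and variables do not carry over. Pictures are saved under pics/ and viewed, at most 12 in all, crops included, and the job is handed in when it is done.

Besides the shell and the picture viewer there is one more tool, called after ">>>" by a JSON object that holds its "op" and its "data". carry_out: Moves the arm, as the interface text tells. Its arguments: {"type":"object","properties":{"rows":{"type":"array","items":{"type":"array","items":{"type":"number"}}},"fingers":{"type":"number"},"force":{"type":"number"}},"required":["rows"]}

```bash
mkdir -p pics; cat > h.py <<'E'
import numpy as np, cv2
from plant import robot
def ray(cam,px):
    m=robot.camera_model(cam);K=np.array(m["K"]);T=np.array(m["world_from_camera"])
    d=T[:3,:3]@np.linalg.solve(K,[px[0],px[1],1.]);return T[:3,3],d
def atz(cam,px,z):
    o,d=ray(cam,px);return o+d*(z-o[2])/d[2]
def save(cam,name):
    im=robot.snapshot(cam);cv2.imwrite(f"pics/{name}.png",cv2.cvtColor(np.asarray(im),cv2.COLOR_RGB2BGR));return im
E
python3 - <<'E'
from h import *
a=save("top","top1");b=save("scene","scene1")
cv2.imwrite("pics/both.png",cv2.cvtColor(cv2.resize(np.vstack([a,b]),(800,1200)),cv2.COLOR_RGB2BGR)) if 0 else None
for q,z in [("lid",.048),("lid_grip",.078),("mouth_1",.096),("tray",.03),("needle_box",.04),("saline_bottle",.13),("peroxide_bottle",.165)]:
  for d in robot.find_in("top",q)[:4]:
    p=np.array(d["location"])*[560,420]; print(q,round(d["score"],2),p.round(),atz("top",p,z).round(3))
s=robot.observe();print(s["time"],s["tcp_pos"],s["ee_rot"],s["contact_force"])
E
```

```text
lid 0.82 [314. 264.] [ 0.416 -0.128  0.048]
lid 0.72 [161. 192.] [0.424 0.455 0.048]
lid 0.64 [250. 200.] [0.526 0.163 0.048]
lid_grip 0.94 [309. 265.] [ 0.398 -0.116  0.078]
lid_grip 0.7 [162. 193.] [0.415 0.437 0.078]
lid_grip 0.56 [248. 198.] [0.521 0.165 0.078]
lid_grip 0.45 [369. 200.] [ 0.69  -0.21   0.078]
mouth_1 0.94 [376. 260.] [ 0.503 -0.307  0.096]
tray 0.89 [377. 258.] [ 0.529 -0.313  0.03 ]
needle_box 0.77 [261. 250.] [0.386 0.052 0.04 ]
saline_bottle 0.83 [179. 166.] [0.51  0.415 0.13 ]
peroxide_bottle 0.56 [371. 198.] [ 0.665 -0.209  0.165]
0.45 [0.24577361 0.60172533 0.21300645] [-6.05338644e-01 -3.08265886e+00  1.61721483e-04] [ 0.28422987 -0.07550116 -0.10294059]
```

View pics/top1.png

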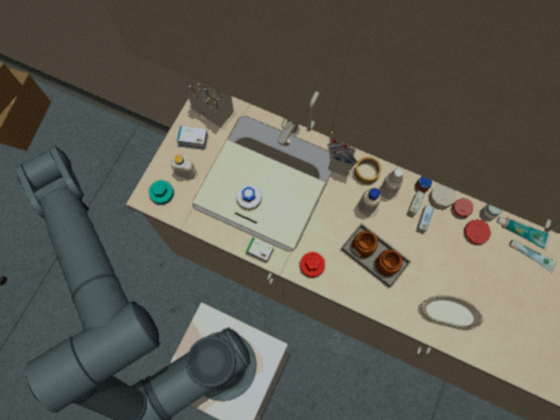

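View pics/scene1.png

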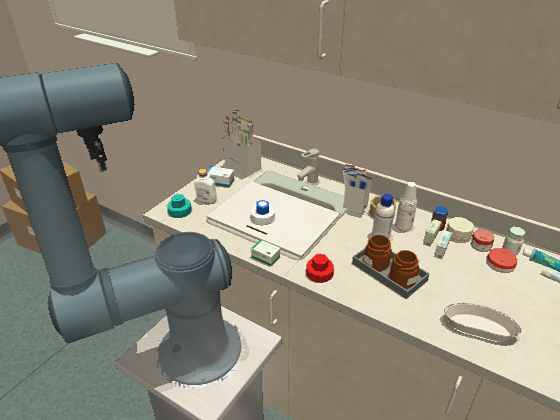

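>>> {"op": "carry_out", "data": {"rows": [[0,0,2],[2,-3,3],[9,-14.5,3],[9,-14.5,3],[9,-14.5,3],[9,-14.5,3],[9,-14.5,3],[9,-14.5,3],[9,-14.5,3],[9,-14.5,3],[9,-14.5,3],[9,-14.5,3]], "fingers": -1}}

```text
$.rows[0]: bad value
```

>>> {"op": "carry_out", "data": {"rows": [[0,0,0],[0,0,0],[0,0,0],[0,0,0]]}}

```text
$.rows[0]: bad value
```

```bash
python3 - <<'E'
from h import *
w=save("wrist","w1")
for q,z in [("lid",.048),("lid_grip",.078)]:
  for d in robot.find_in("wrist",q)[:3]:
    p=np.array(d["location"])*[560,420]; print(q,round(d["score"],2),p.round(),atz("wrist",p,z).round(4))
for q,z in [("mouth_1",.096),("tray",.015)]:
  for d in robot.silhouettes("top",q)[:1]:
    m=d["mask"].astype(np.uint8);c=cv2.findContours(m,0,2)[0];c=max(c,key=cv2.contourArea)
    P=np.array([atz("top",x,z)[:2] for x in c[:,0]])
    print(q,cv2.minAreaRect((P*1000).astype(np.float32)), m.sum())
s=robot.observe();print(s["time"],s["tcp_pos"],s["ee_rot"],s["contact_force"],s["joints"])
from scipy.spatial.transform import Rotation as R
print(R.from_rotvec(s["ee_rot"]).as_matrix().round(3)); print(robot.camera_model("wrist")["world_from_camera"])
E
```

```text
lid 0.78 [238. 330.] [0.4045 0.481  0.048 ]
lid 0.47 [105. 415.] [0.4719 0.2285 0.048 ]
lid_grip 0.85 [237. 335.] [0.389  0.4902 0.078 ]
mouth_1 ((516.0225830078125, -296.13189697265625), (201.8176727294922, 114.54405212402344), 75.6345443725586) 932
tray ((537.9534912109375, -300.8746337890625), (214.09971618652344, 124.8046646118164), 75.96990966796875) 1084
0.7 [0.24578222 0.60176155 0.21310312] [-6.05381683e-01 -3.08269695e+00 -7.43863029e-05] [-0.02482927 -0.44759341  0.47521041] [ 1.00892006e+00  2.45079054e-01  1.55780101e+00  3.22918856e-05
  1.33867396e+00 -1.74057905e-01]
[[-0.926  0.378 -0.   ]
 [ 0.378  0.926  0.   ]
 [ 0.     0.    -1.   ]]
[[ 3.77785881e-01  8.75667999e-01  3.00804560e-01  1.68395281e-01]
 [ 9.25892826e-01 -3.57099654e-01 -1.23297658e-01  6.33877136e-01]
 [-5.50609434e-04  3.25092898e-01 -9.45681926e-01  3.72930681e-01]
 [ 0.00000000e+00  0.00000000e+00  0.00000000e+00  1.00000000e+00]]
```

View pics/w1.png

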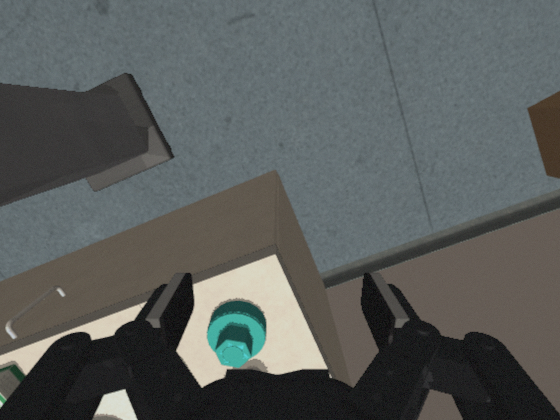

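>>> {"op": "carry_out", "data": {"rows": [[0,0,2,0],[2,-3,3,0],[9,-14.5,3,0],[9,-14.5,3,0],[9,-14.5,3,0],[9,-14.5,3,0],[9,-14.5,3,0],[9,-14.5,3,0],[9,-14.5,3,0],[9,-14.5,3,0],[9,-14.5,3,0],[9,-14.5,3,0]], "fingers": -1}}

```text
time: 1.7
tcp_pos: [0.4859, 0.2144, 0.2998]
ee_rot: [0.605, 3.082, 0.001]
contact_force: [0.6, 0.6, -0.2]
finger_gap: 0.0856
grasp_force: 0.0
```

>>> {"op": "carry_out", "data": {"rows": [[0,0,0,0],[0,0,0,0],[0,0,0,0],[0,0,0,0],[0,0,0,0],[0,0,0,0]]}}

```text
time: 2.2
tcp_pos: [0.4846, 0.2174, 0.2992]
ee_rot: [-0.602, -3.083, -0.0]
contact_force: [0.4, 0.3, -0.4]
finger_gap: 0.0856
grasp_force: 0.0
```

```bash
cat > look.py <<'E'
from h import *
import sys
w=save("wrist",sys.argv[1])
for q,z in [("lid",.048),("lid_grip",.078)]:
  for d in robot.silhouettes("wrist",q)[:2]:
    m=d["mask"].astype(np.uint8); p=np.array(d["location"])*[560,420]; print(q,round(d["score"],2),p.round(),atz("wrist",p,z).round(4),m.sum())
# hexagon top: blue pixels
h=cv2.cvtColor(np.asarray(w),cv2.COLOR_RGB2HSV); m=cv2.inRange(h,(100,110,40),(130,255,255)); cv2.imwrite("pics/blue.png",m)
c=max(cv2.findContours(m,0,2)[0],key=cv2.contourArea); print("blue",cv2.contourArea(c),cv2.boundingRect(c))
s=robot.observe();print(s["time"],s["tcp_pos"],s["ee_rot"],s["contact_force"],s["joints"])
E
python3 look.py w2
```

```text
lid 0.81 [261. 216.] [0.5323 0.1728 0.048 ] 2579
lid 0.79 [ 60. 213.] [ 0.4168 -0.0992  0.048 ] 3038
lid_grip 0.75 [262. 216.] [0.5238 0.1798 0.078 ] 2688
lid_grip 0.73 [ 59. 214.] [ 0.4161 -0.076   0.078 ] 3017
blue 869.0 (245, 206, 31, 38)
2.35 [0.48489368 0.21692618 0.29921287] [-6.03348176e-01 -3.08304073e+00  1.20118525e-05] [ 0.86268608  0.56743377 -1.03338325] [ 2.07061777e-01 -9.74360613e-02  1.76294614e+00  2.00420841e-05
  1.47614935e+00 -9.77223161e-01]
```

View pics/w2.png

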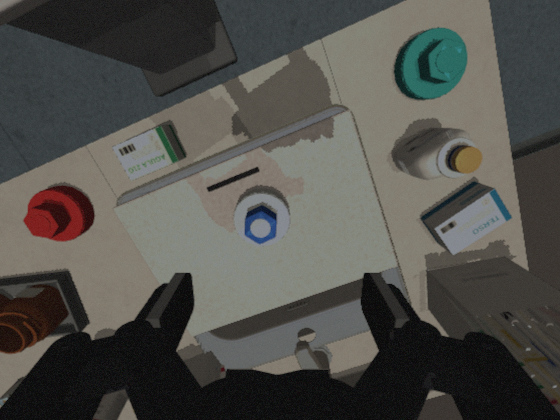

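>>> {"op": "carry_out", "data": {"rows": [[1.5,-1.4,-4,0],[1.5,-1.4,-4,0],[1.5,-1.4,-4,0],[1.5,-1.4,-4,0],[1.5,-1.4,-4,0],[1.5,-1.4,-4,0],[1.5,-1.4,-4,0]]}}

```text
time: 2.93
tcp_pos: [0.5314, 0.1751, 0.182]
ee_rot: [0.603, 3.079, 0.002]
contact_force: [0.1, -0.3, 0.5]
finger_gap: 0.0854
grasp_force: 0.0
```

```bash
cat > hexfit.py <<'E'
from h import *
from scipy.optimize import minimize
def bluemask(w):
    h=cv2.cvtColor(np.asarray(w),cv2.COLOR_RGB2HSV); m=cv2.inRange(h,(100,100,30),(132,255,255))
    m=cv2.morphologyEx(m,cv2.MORPH_OPEN,np.ones((3,3)))
    c=[x for x in cv2.findContours(m,0,2)[0]]
    c=max(c,key=cv2.contourArea); o=np.zeros_like(m); cv2.drawContours(o,[cv2.convexHull(c)],-1,1,-1); return o
def hexfit(cam,mask,x0,zb):
    """fit x,y,yaw of the hex prism zb..zb+.03; returns (x,y,yaw deg mod 60), IoU"""
    M=robot.camera_model(cam);K=np.array(M["K"]);Ti=np.linalg.inv(np.array(M["world_from_camera"]))
    def proj(p):
        a=np.deg2rad(30+60*np.arange(6)+p[2]);r=.022/np.cos(np.pi/6)
        P=np.array([[p[0]+r*np.cos(t),p[1]+r*np.sin(t),z,1] for z in(zb,zb+.03) for t in a])
        q=(Ti@P.T)[:3];q=K@q;return (q[:2]/q[2]).T
    def cost(p):
        o=np.zeros((420,560),np.uint8);h=cv2.convexHull((proj(p)*16).astype(np.int32));cv2.fillConvexPoly(o,h,1,cv2.LINE_8,4)
        return 1-(o&mask).sum()/max(1,(o|mask).sum())
    best=None
    for y in range(0,60,12):
        s=np.array([[0,0,0],[.006,0,0],[0,.006,0],[0,0,12.]])+[*x0,y]
        r=minimize(cost,[*x0,y],method="Nelder-Mead",options=dict(initial_simplex=s,maxiter=200))
        if best is None or r.fun<best.fun:best=r
    print("hex",best.x.round(4),best.x[2]%60,"IoU",1-best.fun); return best.x
E
cat > l2.py <<'E'
from hexfit import *
from scipy.spatial.transform import Rotation as R
w=save("wrist","w3");m=bluemask(w);print(m.sum());hexfit("wrist",m,(.53,.176),.048)
d=robot.find_in("wrist","lid")[:1]
for x in d: p=np.array(x["location"])*[560,420];print(x["score"],p,atz("wrist",p,.048))
s=robot.observe();print(s["time"],s["tcp_pos"],R.from_rotvec(s["ee_rot"]).as_matrix()[:2,1],s["joints"].round(3) if hasattr(s["joints"],"round") else s["joints"])
E
python3 l2.py
```

```text
1991
hex [ 0.5392  0.1705 66.4247] 6.424749623657377 IoU 0.9200554528650647
0.87 [273.28  198.408] [0.53065776 0.17192406 0.048     ]
3.0333 [0.53135811 0.17514948 0.18209927] [0.37716763 0.926142  ] [ 0.116  0.062  1.822  0.     1.253 -1.068]
```

View pics/w3.png

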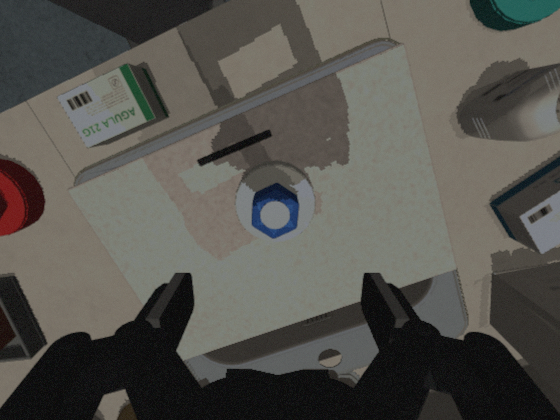

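```bash
python3 - <<'E'
from h import *
w=robot.snapshot("wrist");h=cv2.cvtColor(np.asarray(w),cv2.COLOR_RGB2HSV)
m=cv2.inRange(h,(100,100,30),(132,255,255));c=max(cv2.findContours(m,0,2)[0],key=cv2.contourArea)
print(cv2.boundingRect(c))
# white disc on top of the hex = hole in blue
f=np.zeros_like(m);cv2.drawContours(f,[cv2.convexHull(c)],-1,255,-1);hole=f&~m;hole=cv2.morphologyEx(hole,cv2.MORPH_OPEN,np.ones((5,5)))
n,l,st,ce=cv2.connectedComponentsWithStats(hole);i=1+np.argmax(st[1:,4]);print(st[i],ce[i],atz("wrist",ce[i],.078))
print("disc",atz("wrist",(275,202.5),.048))
s=robot.silhouettes("wrist","lid")[0];mm=s["mask"].astype(np.uint8);x,y,ww,hh=cv2.boundingRect(mm);print(x,y,ww,hh)
E
```

```text
(252, 183, 47, 55)
[260 201  30  28 681] [274.50220264 214.50807636] [0.53741126 0.17051837 0.078     ]
disc [0.53503971 0.17183114 0.048     ]
0 160 46 76
```

>>> {"op": "carry_out", "data": {"rows": [[0.2,-0.14,-1,-0.3],[0.2,-0.14,-2,-0.3],[0.2,-0.14,-2.7,-0.3],[0.2,-0.14,-2.7,-0.3],[0.2,-0.14,-2.7,-0.3],[0.2,-0.14,-2.7,-0.3]]}}

```text
time: 3.63
tcp_pos: [0.5375, 0.1704, 0.1003]
ee_rot: [0.645, 3.072, 0.002]
contact_force: [0.1, -0.3, 0.8]
finger_gap: 0.0853
grasp_force: 0.0
```

```bash
python3 - <<'E'
from hexfit import *
w=save("wrist","w4");s=robot.observe();print(s["tcp_pos"],s["contact_force"]);m=bluemask(w);hexfit("wrist",m,(.5372,.171),.048)
m=robot.camera_model("wrist");K=np.array(m["K"]);Ti=np.linalg.inv(np.array(m["world_from_camera"]))
for p in ([*s["tcp_pos"][:2],.078],):
  q=K@(Ti@np.r_[p,1])[:3];print("axis px at z.078",q[:2]/q[2])
E
```

```text
[0.53788307 0.17042917 0.10075333] [0.01096416 0.0672482  0.19083736]
hex [0.5393 0.1705 4.4801] 4.480087985243844 IoU 0.9245956232159848
axis px at z.078 [276.39973696 243.52492416]
```

View pics/w4.png

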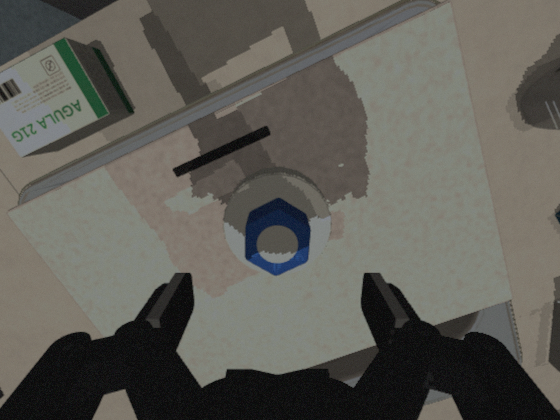

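>>> {"op": "carry_out", "data": {"rows": [[0,0,-0.5,0],[0,0,-1.02,0],[0,0,-1.02,0],[0,0,-1.02,0],[0,0,-1.02,0]]}}

```text
time: 4.1
tcp_pos: [0.5375, 0.1703, 0.0695]
ee_rot: [0.645, 3.072, 0.001]
contact_force: [0.0, 0.6, 0.5]
finger_gap: 0.0855
grasp_force: 0.0
```

>>> {"op": "carry_out", "data": {"rows": [[0,0,0,0],[0,0,0,0],[0,0,0,0],[0,0,0,0],[0,0,0,0],[0,0,0,0],[0,0,0,0],[0,0,0,0]], "fingers": 1, "force": 60}}

```text
time: 4.77
tcp_pos: [0.5362, 0.1701, 0.0676]
ee_rot: [-0.646, -3.074, 0.0]
contact_force: [-0.6, -0.5, -0.1]
finger_gap: 0.0003
grasp_force: 0.0
```

```bash
python3 - <<'E'
from h import *
save("wrist","w5");s=robot.observe();print(s["tcp_pos"],s["contact_force"],s["finger_gap"])
E
```

```text
[0.5362068  0.17008469 0.0675807 ] [1.26691324 0.32865359 0.06078877] -0.00014425076783122675
```

View pics/w5.png

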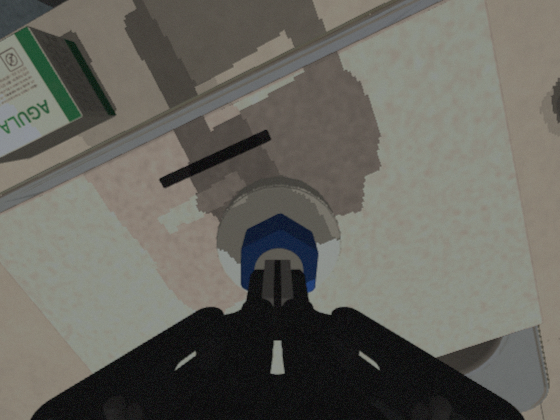

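```bash
python3 - <<'E'
from h import *
s=robot.observe();t=np.array(s["tcp_pos"])
m=robot.camera_model("wrist");K=np.array(m["K"]);T=np.array(m["world_from_camera"]);Ti=np.linalg.inv(T)
print(K[0,0],T[:3,3],t)
for z in(.068,.049,.03,.018,.06,.078):
  q=K@(Ti@np.r_[t[:2],z,1])[:3];print(z,q[:2]/q[2],"84mm px",K[0,0]*.084/q[2],"44:",K[0,0]*.044/q[2])
E
```

```text
295.89677637272274 [0.45966939 0.20422237 0.22741338] [0.5362068  0.17008469 0.0675807 ]
0.068 [276.40156434 259.78343883] 84mm px 139.63969192892156 44: 73.14460053419701
0.049 [276.48047521 246.27609496] 84mm px 126.8357499182773 44: 66.43777376671669
0.03 [276.54613042 235.03775036] 84mm px 116.1826478840263 44: 60.85757746306139
0.018 [276.58220062 228.86353517] 84mm px 110.3299581178259 44: 57.791882823623084
0.06 [276.43665264 253.77729867] 84mm px 133.94632459921073 44: 70.16236050434847
0.078 [276.35327397 268.04940612] 84mm px 147.4752047271279 44: 77.2489167618289
```

>>> {"op": "carry_out", "data": {"rows": [[0,0,-0.07,0],[0,0,-0.14,0],[0,0,-0.14,0]]}}

```text
time: 5.07
tcp_pos: [0.5358, 0.17, 0.0628]
ee_rot: [-0.645, -3.073, 0.001]
contact_force: [-0.5, 0.6, -0.6]
finger_gap: 0.0001
grasp_force: 0.0
```

>>> {"op": "carry_out", "data": {"rows": [[0,0,-0.07,0],[0,0,-0.14,0],[0,0,-0.14,0]]}}

```text
time: 5.32
tcp_pos: [0.5365, 0.1701, 0.0598]
ee_rot: [0.645, 3.074, -0.0]
contact_force: [-2.2, -1.2, 5.5]
finger_gap: -0.0002
grasp_force: 2.6
```

>>> {"op": "carry_out", "data": {"rows": [[0,0,0.3,0],[0,0,0.3,0],[0,0,0.3,0],[0,0,0.3,0],[0,0,0.3,0],[0,0,0.3,0],[0,0,0.3,0]], "fingers": -1}}

```text
time: 5.9
tcp_pos: [0.536, 0.17, 0.068]
ee_rot: [-0.646, -3.074, 0.0]
contact_force: [-0.1, 0.2, 0.1]
finger_gap: 0.0836
grasp_force: 0.0
```

>>> {"op": "carry_out", "data": {"rows": [[0,0,-0.4,0],[0,0,-0.8,0],[0,0,-1.13,0],[0,0,-1.13,0],[0,0,-1.13,0]]}}

```text
time: 6.32
tcp_pos: [0.5351, 0.1699, 0.0327]
ee_rot: [-0.645, -3.072, 0.002]
contact_force: [0.1, -0.2, 0.7]
finger_gap: 0.0853
grasp_force: 0.0
```

>>> {"op": "carry_out", "data": {"rows": [[0,0,0,0],[0,0,0,0],[0,0,0,0],[0,0,0,0],[0,0,0,0],[0,0,0,0]], "fingers": 1, "force": 60}}

```text
time: 6.82
tcp_pos: [0.5372, 0.1702, 0.0353]
ee_rot: [0.645, 3.073, 0.001]
contact_force: [0.1, 0.1, 4.8]
finger_gap: 0.0431
grasp_force: 61.2
```

>>> {"op": "carry_out", "data": {"rows": [[0,0,1,0],[0,0,2.3,0],[0,0,3.5,0],[-0.3,-1.3,4.5,0],[-1.3,-10.7,5.5,0],[-1.3,-10.7,5.5,0],[-1.3,-10.7,5.5,0],[-1.3,-10.7,5.5,0],[-1.3,-10.7,5.5,0],[-1.3,-10.7,5.5,0],[-1.3,-10.7,5.5,0],[-1.3,-10.7,5.5,0]]}}

```text
time: 7.82
tcp_pos: [0.4966, -0.1572, 0.2003]
ee_rot: [0.656, 3.07, -0.005]
contact_force: [-0.6, 0.3, -1.0]
finger_gap: 0.0433
grasp_force: 61.6
```

>>> {"op": "carry_out", "data": {"rows": [[0,0,0,0],[0,0,0,0],[0,0,0,0],[0,0,0,0],[0,0,0,0]]}}

```text
time: 8.23
tcp_pos: [0.4973, -0.1496, 0.199]
ee_rot: [-0.642, -3.075, -0.0]
contact_force: [0.1, 0.5, -0.9]
finger_gap: 0.0434
grasp_force: 61.6
```

```bash
python3 - <<'E'
from h import *
s=robot.observe();print(s["time"],s["tcp_pos"],s["joints"],s["finger_gap"])
w=save("wrist","w6")
for q,z in [("mouth_1",.096),("tray",.03)]:
  for d in robot.silhouettes("wrist",q)[:3]:
    m=d["mask"].astype(np.uint8);p=np.array(d["location"])*[560,420];print(q,d["score"],p.round(1),cv2.boundingRect(m),m.sum(),atz("wrist",p,z))
E
```

```text
8.2333 [ 0.49726341 -0.14961786  0.19901179] [-5.10866542e-01 -5.01185100e-02  1.90195257e+00  5.28302960e-05
  1.29037042e+00 -1.66976832e+00] 0.04338436429640891
mouth_1 0.97 [163.4 237.1] (84, 212, 139, 97) 3293 [ 0.48100887 -0.26226267  0.096     ]
tray 0.73 [159.4 239.3] (84, 212, 139, 97) 3391 [ 0.49670117 -0.30520736  0.03      ]
```

View pics/w6.png

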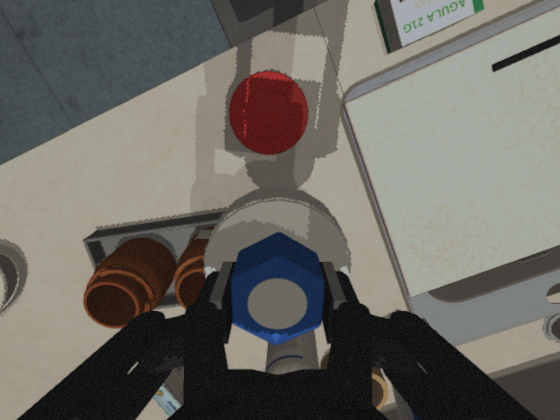

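>>> {"op": "carry_out", "data": {"rows": [[0,2,3,0],[0,2,3,0],[0,2,3,0],[0,2,3,0],[0,2,3,0],[0,2,3,0]]}}

```text
time: 8.88
tcp_pos: [0.4967, -0.0908, 0.288]
ee_rot: [-0.645, -3.073, -0.0]
contact_force: [-0.9, -0.1, -2.7]
finger_gap: 0.0433
grasp_force: 61.7
```

```bash
cat > jars.py <<'E'
from h import *
w=save("wrist","w7");s=robot.observe();print(s["time"],s["tcp_pos"])
d=robot.silhouettes("wrist","mouth_1");M=d[0]["mask"].astype(np.uint8);print(d[0]["score"],cv2.boundingRect(M),M.sum())
cv2.imwrite("pics/w7c.png",cv2.cvtColor(cv2.resize(np.asarray(w)[150:350,0:280],(784,560),interpolation=cv2.INTER_CUBIC),cv2.COLOR_RGB2BGR))
E
python3 jars.py
```

```text
8.9333 [ 0.49641599 -0.09095126  0.28736858]
0.86 (88, 205, 138, 84) 2580
```

View pics/w7c.png

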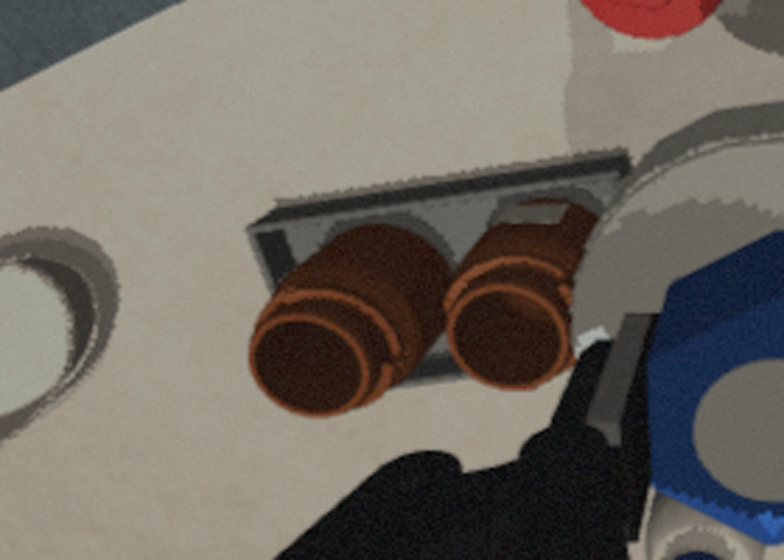

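```bash
python3 - <<'E'
from h import *
a=atz("wrist",(110.4,280.7),.096);b=atz("wrist",(181.25,270.4),.096);print(a,b,np.linalg.norm(a-b),np.degrees(np.arctan2(*(b-a)[[1,0]])))
for u in ((89.3,280.7),(131.4,280.7),(159.6,270.4),(202.9,270.4)): print(atz("wrist",u,.096))
t=robot.snapshot("top")
cv2.imwrite("pics/t2.png",cv2.cvtColor(cv2.resize(np.asarray(t)[215:290,335:415],(800,600) if 0 else (640,600),interpolation=cv2.INTER_CUBIC),cv2.COLOR_RGB2BGR))
E
```

```text
[ 0.52580776 -0.35102872  0.096     ] [ 0.55071963 -0.25503237  0.096     ] 0.09917610356076094 75.45216182966729
[ 0.51427758 -0.37728337  0.096     ]
[ 0.53728184 -0.32490182  0.096     ]
[ 0.53904258 -0.28161893  0.096     ]
[ 0.56239518 -0.22844925  0.096     ]
```

View pics/t2.png

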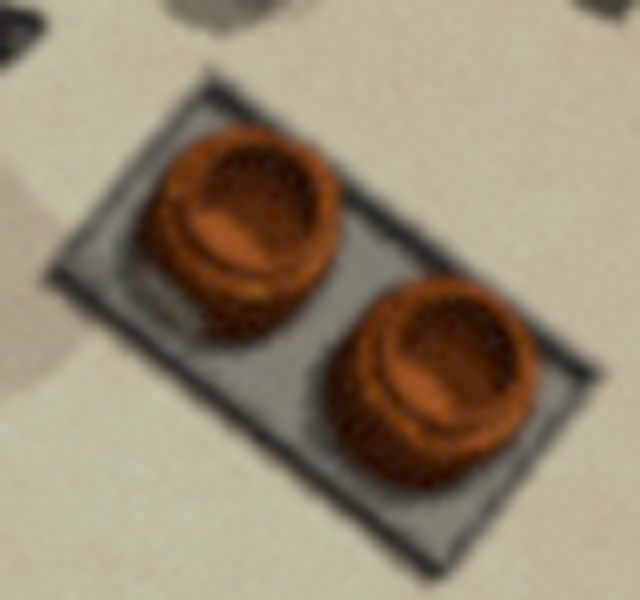

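```bash
python3 - <<'E'
from h import *
g=lambda u,v,z:atz("top",(335+u/8,215+v/8),z)[:2].round(4)
print(g(253,207,.096),g(454,350,.096))
c=[g(208,75,.03),g(600,375,.03),g(435,580,.03),g(50,275,.03)];c=np.array(c);print(c,c.mean(0),np.linalg.norm(c-np.roll(c,1,0),axis=1))
E
```

```text
[ 0.5488 -0.2543] [ 0.5281 -0.3502]
[[ 0.6151 -0.2177]
 [ 0.5637 -0.4159]
 [ 0.4541 -0.3848]
 [ 0.5053 -0.1908]] [ 0.53455 -0.3023 ] [0.11304711 0.20475644 0.11392704 0.20064257]
```

```bash
python3 - <<'E'
from hexfit import *
w=robot.snapshot("wrist");s=robot.observe();t=np.array(s["tcp_pos"]);print(t)
m=bluemask(w)
for dz in (.0077,.0127,.0177):
  x=hexfit("wrist",m,t[:2],t[2]+dz);print(dz,(x[:2]-t[:2]).round(4))
E
```

```text
[ 0.49654217 -0.09120984  0.28756423]
hex [ 0.5006 -0.0924 65.6332] 5.633210515891335 IoU 0.9850406893250359
0.0077 [ 0.004  -0.0012]
hex [ 0.4985 -0.0916 64.5453] 4.545310253442494 IoU 0.9372743682310469
0.0127 [ 0.002  -0.0004]
hex [ 0.4965 -0.0908 63.6197] 3.619704775859141 IoU 0.8687924725561944
0.0177 [-0.0001  0.0004]
```

>>> {"op": "carry_out", "data": {"rows": [[1.72,-5.42,-1,0],[1.72,-5.42,-1,0],[1.72,-5.42,-1,0],[1.72,-5.42,-2,0],[1.72,-5.42,-3,0],[1.72,-5.42,-4,0],[1.72,-5.42,-4.6,0],[1.72,-5.42,-4.6,0],[1.72,-5.42,-4.6,0],[1.72,-5.42,-4.6,0]]}}

```text
time: 9.92
tcp_pos: [0.5496, -0.2542, 0.1529]
ee_rot: [0.645, 3.072, -0.002]
contact_force: [1.2, 0.4, -1.7]
finger_gap: 0.0428
grasp_force: 61.7
```

```bash
python3 -c "
from h import *
s=robot.observe();print(s['tcp_pos'],s['contact_force'],s['joints'])"
```

```text
[ 0.54960471 -0.25416544  0.15292569] [ 1.23900752  0.37601509 -1.65376368] [-6.20205376e-01  2.01095682e-01  1.72417913e+00  8.12032646e-06
  1.21390597e+00 -1.77689732e+00]
```

>>> {"op": "carry_out", "data": {"rows": [[-0.03,0,-0.5,0],[-0.03,0,-1,0],[-0.03,0,-1.25,0],[-0.03,0,-1.25,0],[-0.03,0,-1.25,0]]}}

```text
time: 10.33
tcp_pos: [0.5486, -0.2538, 0.1152]
ee_rot: [0.645, 3.073, -0.001]
contact_force: [0.4, 0.4, -0.6]
finger_gap: 0.0434
grasp_force: 61.7
```

>>> {"op": "carry_out", "data": {"rows": [[0,0,-0.1,0],[0,0,-0.2,0],[0,0,-0.3,0],[0,0,-0.3,0],[0,0,-0.3,0]]}}

```text
time: 10.75
tcp_pos: [0.5487, -0.2544, 0.1051]
ee_rot: [0.645, 3.072, -0.002]
contact_force: [4.0, -3.5, -4.1]
finger_gap: 0.0432
grasp_force: 61.4
```

>>> {"op": "carry_out", "data": {"rows": [[0,0,-0.1,0],[0,0,-0.1,0],[0,0,-0.1,0]]}}

```text
time: 11.0
tcp_pos: [0.5488, -0.2545, 0.1024]
ee_rot: [0.645, 3.072, -0.003]
contact_force: [4.0, -4.4, -2.4]
finger_gap: 0.0432
grasp_force: 61.6
```

>>> {"op": "carry_out", "data": {"rows": [[0,0,-0.1,0],[0,0,-0.1,0],[0,0,-0.1,0]]}}

```text
time: 11.25
tcp_pos: [0.549, -0.2544, 0.0993]
ee_rot: [0.645, 3.071, -0.002]
contact_force: [4.6, -3.9, -2.0]
finger_gap: 0.0431
grasp_force: 61.6
```

>>> {"op": "carry_out", "data": {"rows": [[0.03,-0.03,-0.1,0],[0.04,-0.04,-0.1,0],[0.04,-0.04,-0.1,0]]}}

```text
time: 11.5
tcp_pos: [0.5498, -0.2548, 0.0979]
ee_rot: [0.645, 3.074, 0.0]
contact_force: [-1.8, 0.6, 10.1]
finger_gap: 0.0427
grasp_force: 63.0
```

>>> {"op": "carry_out", "data": {"rows": [[0,0,-0.1,0],[0,0,-0.1,0],[0,0,-0.1,0]]}}

```text
time: 11.75
tcp_pos: [0.55, -0.2549, 0.0977]
ee_rot: [0.645, 3.074, 0.0]
contact_force: [-8.5, 4.8, 24.1]
finger_gap: 0.043
grasp_force: 64.7
```

>>> {"op": "carry_out", "data": {"rows": [[-0.02,0.01,0.06,0],[-0.02,0.01,0.05,-1],[-0.02,0.01,0.04,-2],[-0.02,0.01,0.02,-3],[-0.02,0.01,0.01,-4],[-0.02,0.01,0,-5],[-0.02,0.01,-0.02,-6],[-0.02,0.01,-0.02,-6]]}}

```text
time: 12.42
tcp_pos: [0.5503, -0.2548, 0.0953]
ee_rot: [1.423, 2.797, 0.001]
contact_force: [1.5, 0.6, 11.6]
finger_gap: 0.043
grasp_force: 64.0
```

```bash
cat > st.py <<'E'
from h import *
from scipy.spatial.transform import Rotation as R
s=robot.observe();m=R.from_rotvec(s["ee_rot"]).as_matrix();print(s["time"],s['tcp_pos'],s['contact_force'],s['torque'],"yaw",np.degrees(np.arctan2(m[1,1],m[0,1])),"q6",s['joints'][5])
E
python3 st.py
```

```text
12.4167 [ 0.55030524 -0.25477717  0.09534421] [ 1.53878129  0.61385997 11.5796854 ] [ 0.10083371 -0.24043665 -0.24900652] yaw 36.07698287421803 q6 -1.251397366365062
```

>>> {"op": "carry_out", "data": {"rows": [[0,0,-0.01,-1],[0,0,-0.03,-2],[0,0,-0.04,-3],[0,0,-0.06,-4],[0,0,-0.07,-5],[0,0,-0.08,-6],[0,0,-0.08,-6]]}}

```text
time: 13.0
tcp_pos: [0.5505, -0.255, 0.0929]
ee_rot: [2.098, 2.333, 0.003]
contact_force: [1.1, -0.9, 10.8]
finger_gap: 0.0431
grasp_force: 63.9
```

```bash
python3 st.py
```

```text
13.0 [ 0.55051559 -0.25496479  0.09287846] [ 1.12398157 -0.85300055 10.7643241 ] [-0.04645879 -0.3423706  -0.30942833] yaw 6.077522068082993 q6 -0.727771066635871
```

Sinking on the thread; go on by smaller steps to catch a jam.

>>> {"op": "carry_out", "data": {"rows": [[0,0,-0.01,-1],[0,0,-0.03,-2],[0,0,-0.04,-3],[0,0,-0.06,-4],[0,0,-0.06,-4]]}}

```text
time: 13.42
tcp_pos: [0.5521, -0.2534, 0.0921]
ee_rot: [2.462, 1.944, 0.008]
contact_force: [4.7, 7.0, 14.7]
finger_gap: 0.0432
grasp_force: 90.4
```

```bash
python3 st.py
```

```text
13.4167 [ 0.55206404 -0.25339774  0.09205774] [ 4.68475809  6.99354081 14.67679691] [ 1.28334782 -1.09366937  1.9634099 ] yaw -13.425918679615615 q6 -0.38567509551730034
```

>>> {"op": "carry_out", "data": {"rows": [[0,0,0.08,1],[0,0,0.1,2],[0,0,0.3,2],[0,0,0.6,2],[0,0,0.9,2],[0,0,1.2,2],[0,0,1.6,2],[0,0,2,2],[0,0,2,2]]}}

```text
time: 14.17
tcp_pos: [0.5498, -0.2554, 0.1514]
ee_rot: [2.289, 2.145, 0.001]
contact_force: [-0.2, -0.5, 0.5]
finger_gap: 0.0424
grasp_force: 79.9
```

```bash
python3 st.py; python3 - <<'E'
from hexfit import *
w=save("wrist","w8");s=robot.observe();t=np.array(s["tcp_pos"])
m=bluemask(w)
for dz in (.0027,.0077,.0127):
  x=hexfit("wrist",m,t[:2],t[2]+dz);print(dz,(x[:2]-t[:2]).round(4))
E
```

```text
14.1667 [ 0.54977452 -0.25535033  0.15141302] [-0.20576471 -0.4551547   0.5486761 ] [-0.01823421 -0.00870583 -0.00470012] yaw -3.7206686370679636 q6 -0.5567080798932781
hex [ 0.549  -0.2649 58.6967] 58.69670361698917 IoU 0.9354641942173966
0.0027 [-0.0003 -0.0099]
hex [ 0.5492 -0.2615 -1.009 ] 58.99100100549646 IoU 0.9862018881626725
0.0077 [-0.0001 -0.0065]
hex [ 0.5494 -0.259  59.3007] 59.300714134819266 IoU 0.9331739526411658
0.0127 [ 0.0001 -0.004 ]
```

View pics/w8.png

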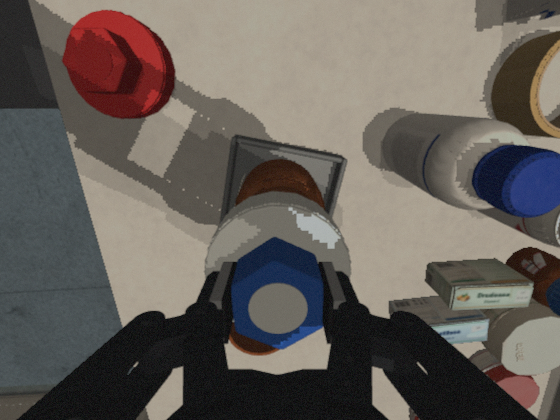

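>>> {"op": "carry_out", "data": {"rows": [[-0.4,-1.5,0,1.4],[-0.88,-3.17,0,2.8],[-0.88,-3.17,0,4.2],[-0.88,-3.17,0,5.6],[-0.88,-3.17,0,7],[-0.88,-3.17,0,8.4],[-0.88,-3.17,0,9.8],[-0.88,-3.17,-0.3,11.2],[-0.88,-3.17,-0.6,12.6],[-0.88,-3.17,-0.9,14],[-0.88,-3.17,-1.15,14],[-0.88,-3.17,-1.15,14]]}}

```text
time: 15.22
tcp_pos: [0.5208, -0.3484, 0.1109]
ee_rot: [-0.65, -3.07, -0.004]
contact_force: [-0.0, 0.3, -2.7]
finger_gap: 0.043
grasp_force: 79.7
```

```bash
python3 st.py
```

```text
15.2167 [ 0.52078259 -0.34835071  0.11091039] [-0.02605808  0.34353153 -2.68222292] [-0.01079243  0.02097178 -0.00067332] yaw 66.09636943403538 q6 -1.923827016433743
```

>>> {"op": "carry_out", "data": {"rows": [[0.08,-0.07,0,0],[0.08,-0.07,0,0],[0.08,-0.07,-0.1,0],[0.08,-0.07,-0.2,0],[0.08,-0.07,-0.2,0]]}}

```text
time: 15.63
tcp_pos: [0.5243, -0.3514, 0.107]
ee_rot: [-0.646, -3.074, -0.001]
contact_force: [-0.0, -0.2, -1.6]
finger_gap: 0.043
grasp_force: 79.8
```

>>> {"op": "carry_out", "data": {"rows": [[0,0,-0.1,0],[0,0,-0.15,0],[0,0,-0.15,0]]}}

```text
time: 15.88
tcp_pos: [0.5242, -0.3514, 0.1025]
ee_rot: [-0.646, -3.074, -0.001]
contact_force: [-0.9, -0.1, -1.4]
finger_gap: 0.043
grasp_force: 80.0
```

>>> {"op": "carry_out", "data": {"rows": [[0,0,-0.07,0],[0,0,-0.14,0],[0,0,-0.14,0]]}}

```text
time: 16.13
tcp_pos: [0.5243, -0.3515, 0.0983]
ee_rot: [-0.646, -3.074, -0.0]
contact_force: [-0.4, -1.0, -1.9]
finger_gap: 0.0431
grasp_force: 80.0
```

>>> {"op": "carry_out", "data": {"rows": [[0,0,-0.07,0],[0,0,-0.1,0],[0,0,-0.1,0]]}}

```text
time: 16.38
tcp_pos: [0.5244, -0.3515, 0.0955]
ee_rot: [-0.646, -3.074, -0.0]
contact_force: [-1.9, -0.4, -1.8]
finger_gap: 0.0432
grasp_force: 80.0
```

>>> {"op": "carry_out", "data": {"rows": [[0,0,-0.07,0],[0,0,-0.1,0],[0,0,-0.1,0]]}}

```text
time: 16.63
tcp_pos: [0.5244, -0.3516, 0.0926]
ee_rot: [-0.645, -3.074, -0.0]
contact_force: [-2.3, -1.2, -1.5]
finger_gap: 0.0431
grasp_force: 80.1
```

>>> {"op": "carry_out", "data": {"rows": [[0,0,-0.05,0],[0,0,-0.1,0],[0,0,-0.1,0]]}}

```text
time: 16.88
tcp_pos: [0.5248, -0.352, 0.0921]
ee_rot: [-0.645, -3.075, 0.001]
contact_force: [-6.6, 2.7, 9.8]
finger_gap: 0.0427
grasp_force: 81.1
```

>>> {"op": "carry_out", "data": {"rows": [[-0.03,0.01,0,-1],[-0.03,0.01,-0.02,-2],[-0.03,0.01,-0.03,-3],[-0.03,0.01,-0.05,-4],[-0.03,0.01,-0.05,-4]]}}

```text
time: 17.3
tcp_pos: [0.5247, -0.3522, 0.0904]
ee_rot: [1.173, 2.911, -0.001]
contact_force: [-2.1, 1.3, 7.0]
finger_gap: 0.043
grasp_force: 80.4
```

```bash
python3 st.py
```

```text
17.3 [ 0.52468274 -0.35223593  0.09043575] [-2.05658771  1.30512038  7.03182532] [ 0.23594883  0.60741682 -0.1210273 ] yaw 46.09720584228277 q6 -1.5751573407944752
```

Already deeper than the stop on jar 1; keep turning.

>>> {"op": "carry_out", "data": {"rows": [[0,0,-0.02,-1],[0,0,-0.04,-2],[0,0,-0.05,-3],[0,0,-0.07,-4],[0,0,-0.08,-5],[0,0,-0.1,-6],[0,0,-0.1,-6]]}}

```text
time: 17.88
tcp_pos: [0.525, -0.3515, 0.0875]
ee_rot: [1.887, 2.508, 0.002]
contact_force: [-0.9, 2.5, 7.4]
finger_gap: 0.0432
grasp_force: 80.4
```

```bash
python3 st.py
```

```text
17.8833 [ 0.52500852 -0.35153578  0.08750855] [-0.94425572  2.49917244  7.37883183] [ 0.59864177  0.33961585 -0.07230163] yaw 16.094058879944026 q6 -1.0515441330118953
```

>>> {"op": "carry_out", "data": {"rows": [[0,0,-0.02,-1],[0,0,-0.04,-2],[0,0,-0.05,-3],[0,0,-0.06,-4],[0,0,-0.06,-4]]}}

```text
time: 18.3
tcp_pos: [0.5261, -0.3515, 0.0875]
ee_rot: [2.293, 2.142, 0.005]
contact_force: [-1.4, 4.9, 14.0]
finger_gap: 0.0431
grasp_force: 81.0
```

```bash
python3 st.py
```

```text
18.3 [ 0.52613596 -0.35152172  0.08750495] [-1.35790619  4.9489627  13.98859271] [ 1.17101392  0.44475648 -0.09859152] yaw -3.885078110792462 q6 -0.7026066209308067
```

>>> {"op": "carry_out", "data": {"rows": [[0,0,0,-1],[0,0,0,-2],[0,0,0,-3],[0,0,0,-3]]}}

```text
time: 18.63
tcp_pos: [0.5266, -0.3511, 0.0874]
ee_rot: [2.552, 1.825, 0.007]
contact_force: [2.3, 5.3, 13.7]
finger_gap: 0.0432
grasp_force: 79.6
```

```bash
python3 st.py
```

```text
18.6333 [ 0.52662609 -0.35110169  0.08739724] [ 2.34003795  5.33279678 13.67999517] [ 1.45831466  0.37092177 -0.52409053] yaw -18.859265034151132 q6 -0.4410438373883706
```

>>> {"op": "carry_out", "data": {"rows": [[0,0,0,-1],[0,0,0,-2],[0,0,0,-2]]}}

```text
time: 18.88
tcp_pos: [0.5271, -0.3506, 0.0874]
ee_rot: [2.698, 1.603, 0.007]
contact_force: [3.9, 6.2, 13.0]
finger_gap: 0.0432
grasp_force: 83.3
```

```bash
python3 st.py
```

```text
18.8833 [ 0.52707628 -0.35060194  0.08743338] [ 3.92394842  6.21806492 12.98405369] [1.6270823  0.21510412 0.37820087] yaw -28.57490712212751 q6 -0.2702672740767283
```

>>> {"op": "carry_out", "data": {"rows": [[0,0,0,-1],[0,0,0,-1]]}}

```text
time: 19.05
tcp_pos: [0.5269, -0.3504, 0.0874]
ee_rot: [2.767, 1.483, 0.007]
contact_force: [2.9, 7.0, 13.8]
finger_gap: 0.0431
grasp_force: 82.5
```

```bash
python3 st.py
```

```text
19.05 [ 0.52689382 -0.35043007  0.08740088] [ 2.92222729  7.02529818 13.78796346] [1.88079359 0.27428961 0.2456422 ] yaw -33.61660263927278 q6 -0.1824572260461111
```

>>> {"op": "carry_out", "data": {"rows": [[0,0,0,-1],[0,0,0,-2],[0,0,0,-2]]}}

```text
time: 19.3
tcp_pos: [0.5291, -0.3486, 0.0873]
ee_rot: [2.886, 1.236, 0.016]
contact_force: [10.1, 13.8, 12.4]
finger_gap: 0.0429
grasp_force: 121.7
```

```bash
python3 st.py
```

```text
19.3 [ 0.52908685 -0.34859441  0.08732583] [10.09726292 13.76632656 12.39470111] [ 2.51803523 -1.55590909  0.3852409 ] yaw -43.62201509795882 q6 -0.008122541401997101
```

>>> {"op": "carry_out", "data": {"rows": [[0,0,0.03,0.6],[0,0,0.06,1],[0,0,0.06,1]]}}

```text
time: 19.55
tcp_pos: [0.5277, -0.3499, 0.0872]
ee_rot: [2.828, 1.36, 0.013]
contact_force: [10.2, 7.2, 1.5]
finger_gap: 0.0435
grasp_force: 94.0
```

>>> {"op": "carry_out", "data": {"rows": [[0,0,0,0],[0,0,0,0],[0,0,0,0],[0,0,0,0],[0,0,0,0],[0,0,0,0],[0,0,0,0]], "fingers": -1}}

```text
time: 20.13
tcp_pos: [0.5235, -0.3515, 0.0853]
ee_rot: [-2.832, -1.359, -0.0]
contact_force: [-0.1, 0.4, 0.3]
finger_gap: 0.0854
grasp_force: 0.0
```

>>> {"op": "carry_out", "data": {"rows": [[0,0,0.5,0],[0,0,1,0],[0,0,2,0],[0,0,3,0],[0,0,4,0],[0,0,5,0],[0,0,5,0],[0,0,5,0],[0,0,5,0],[0,0,5,0]]}}

```text
time: 20.97
tcp_pos: [0.5228, -0.3507, 0.2332]
ee_rot: [-2.829, -1.358, 0.002]
contact_force: [1.4, -0.2, -1.3]
finger_gap: 0.0854
grasp_force: 0.0
```

```bash
python3 st.py; python3 - <<'E'
from hexfit import *
w=save("wrist","w9");m=bluemask(w)
for dz in (-.004,0,.004): hexfit("wrist",m,(.5265,-.3512),.1+dz)
E
```

```text
20.9667 [ 0.52284399 -0.35065467  0.23320744] [ 1.42619296 -0.2383318  -1.32937875] [0.0485024  0.03030479 0.02984934] yaw -38.72516376686131 q6 -0.0947279455162605
hex [ 0.5242 -0.3542 24.3869] 24.386854647922036 IoU 0.9408172851103804
hex [ 0.5253 -0.3533 32.1611] 32.16105413203336 IoU 0.9141944317663168
hex [ 0.5259 -0.3524 34.9716] 34.97164657522185 IoU 0.88898756660746
```

View pics/w9.png

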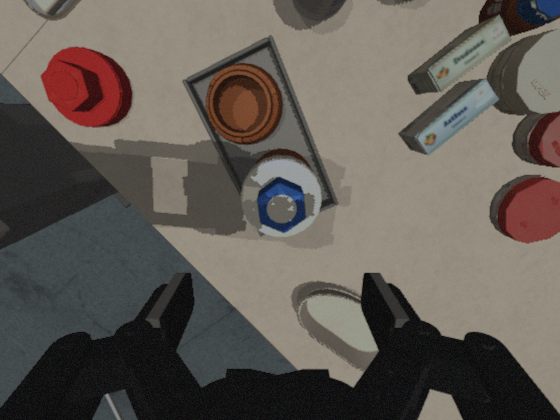

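The picture shows the lid level on the -y jar (grip centre at about 281, 208), the other jar open at (243, 103), and the gripper clear. It stopped sinking at the predicted home height and turned tight about 55 degrees later.

```bash
python3 -c "
from plant import robot
print(robot.job_done())"
```

```text
the job is handed in; nothing more can be done
None
```

I screwed the lid home on the -y jar (mouth_2), let go of it and handed the job in at about 21 s; the hand-in returned no verdict. On the +y jar the lid had jammed about 5 mm above home. The needle box and the two bottles were not touched.

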